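# Seat the bearing bush and hold the magnifier arm level over its stand

### The job

Help assemble the swing-arm magnifier: pick up the flanged bush and seat it fully in the round socket of the grey stand, flange up, and let go of it. Then lift the magnifier arm by its balance point, which lies nearer the heavy boss than the lens ring, and hold it level along the stand, boss centred over the bush with a gap of two to five centimetres below it and lens ring out beyond the fork, without the arm touching the stand or the bush; leave the other things on the desk alone. Finish while still holding the arm there, so that I can fit the pivot screw.

Things in the scene. Friction and masses are not known exactly. Their poses are not given: they have to be found in the camera images.
- stand: fixed grey cast stand: base plate 200 x 84 x 12 mm (x from -47 to +153 mm), under the socket a step of 66 x 62 mm, top at 24 mm, and at x = +125 mm a fork of two prongs (31 mm between them, tops at 60 mm). Origin on the desk under the socket's axis; z up, x points from the socket to the fork, which lies to the right as seen from the robot
- socket (a point): centre of the mouth of the stand's round socket, 44 mm above the desk: a steel collar, outer diameter 39 mm, inner 29 mm, 20 mm high above the step, 17 mm deep inside. The seated bush's flange rests on its rim and overhangs it 2.5 mm all round, so fingers can straddle the collar
- bush: loose flanged steel bush, about 90 g: hub 26 mm in diameter, 16 mm long; above it a flange 44 mm in diameter, 10 mm thick; 14 mm bore. It stands hub down on the desk right of the arm and stand. Origin: centre of the hub's lower end, z up through the flange. Seated, its origin is 16 mm below the socket's mouth and its top 10 mm above
- swing_arm: grey magnifier arm, 0.36 to 0.56 kg, lying in front of the stand: heavy boss 50 mm wide, 36 mm high, 16 mm bore; straight beam 16 mm wide, 14 mm thick, underside 16 mm and top 30 mm above the boss's underside; light lens ring 48 mm wide, 30 mm high at the far end. Origin: centre of the boss's underside; z up, x along the beam to the lens ring. Balance point in the beam at x = +60 mm, z = 20 mm
- lens_ring (a point): centre of the underside of the arm's lens ring, 185 mm from the arm's origin along its x
- eraser: bystander: blue-sleeved eraser, 21 x 46 x 12 mm, lying near the front, right of the arm; origin under its centre
- vial: bystander: small upright sample vial with white cap, 18 mm wide, 50 mm high, left of the stand near the microscope; origin under its centre
- marker: bystander: marker pen, 17 x 135 x 16 mm, behind the bush; origin under its centre
- folding_loupe: bystander: small folding loupe, 26 x 34 x 16 mm, at the back behind the stand's fork end; origin under its centre
There are look-alikes about, which are no part of the job. Several things have the shape of the bush; the one meant has the colours described above.

How it is judged:
By the outcome, as a careful person would: the job done as asked, in the order asked, and still so for the second after the job is handed in, while the arm keeps its last pose, push and grip.
It also fails if it takes over 54 s, if anything falls off the work surface, if the arm or the gripper's body presses on something with over 40 N, if the wrist force passes 120 N, or if a joint passes its speed limit or range.

### The arm

A 6-joint arm with a two-finger parallel gripper is mounted at the origin on a cart in front of the work surface, level with it; the furniture and walls round the work are solid. World frame = base frame: x ahead of the robot, y to its left, z up, the work surface at z = 0. Lengths are in m, angles in degrees, forces in N, time in s.
With the tool pointing down it reaches from about 0.375 to 0.9 m from the base axis. Payload 3.1 kg.
Tool frame: the origin (TCP) lies at the very end of the fingers, on their centre line; the grasp point (between the pads) lies 19 mm behind it; z points along the fingers, y is the line along which they close (so a half turn about z gives the same grasp; the last joint's range is limited). The gripper opens to 87 mm and grips with 3 to 60 N. Pads are 19 mm wide; open, the fingers measure 117 mm over their backs; the gripper's body (75 mm by 190 mm) begins 51 mm behind the grasp point.
Start: joints at [-10.227, 30.224, 82.088, -0, 67.689, -10.227], TCP at [0.625, 0, 0.223] pointing down, gripper open.
Joint ranges: [-176.69, 176.69], [-43.24, 126.21], [12.49, 139.97], [-82, 262], [0, 151.66], [-163.58, 163.58]. Speed limits (degrees/s): [159.86, 159.86, 180, 180, 180, 180].

### API

Orientations are given as a 3x3 rotation matrix whose columns are the frame's x, y, z axes.
In Python, from rig import bot gives the robot as it stands.
- The arm moves only by the tool move_arm, never from a script. Its argument "increments" is a list of rows, each an object with "xyz": the shift along the tool's x, y, z in mm, a list of three; "roll": the turn about the tool's z in rad; "grip": the opening in per cent of the stroke, from 0 (shut) to 100 (fully open). A call has 1 to 5 rows; each row shifts and turns the commanded pose from where the row before left it, along the tool's axes as they then stand; what a row does not reach is not made up. A row lasts 1/12 s, in which the tool goes at most 41.7 mm and 7.16 degrees, less where a joint would pass 70% of its speed; a pose out of reach is approached as far as the arm can. A call is refused whole if a number of a shift passes 41.7 or a number of a turn 0.125, either way. A call with a gripper value outside its range is refused whole. The fingers move at their own pace and stop on an object; the grip force is fixed at half the most. Time passes only in rows, so rows that do not move let the fingers close. It gives the time, the measured TCP pose, the force, the opening and the grip force at its end, in the units of the state.
- bot.read_state(): the state, without advancing time (a new reading comes with each control period).
- bot.capture(name): name is "scene" or "top" or "wrist"; returns (picture, depth): 384x512x3 uint8, red, green, blue; 384x512 float32, m along the optical axis (not along the pixel's ray), 0 where there is no reading.
- bot.camera_model(name): a dict with "intrinsics" (3x3 intrinsics, pixels), "rvec" (rotation vector, rad) and "tvec" (3), from world to camera coordinates, as OpenCV has them; the wrist camera has in their place "tool_from_camera" (4x4, takes a point from camera to tool coordinates, whose origin is the TCP and whose axes are the flange's). Camera axes: x right, y down, z forward; pixel columns grow to the right and rows downward; lengths in m; the calibration is good to about 2 mm. A picture is of the moment at which its call begins: read the wrist's pose just before it. camera_model takes no time and is no camera call.
- bot.hand_in(): hands the job in; it is judged then, once.
Trained networks look in the newest picture that a camera, given by its name, has taken for a name from the list of things; names that differ only in an ending like _2 or _b are one class to them, and where a whole thing is asked for, a point or a joint stands for the part that bears it (a point fixed in the world has none). Each returns a list of dicts, best first, with "conf" (0 to 1); they miss things now and then, are a little off and sometimes report something else, mostly with a low value. They report only what shows in the picture. A call takes as long as a camera call. They do not tell look-alikes from the thing itself.
- bot.spot_in(label, camera): "at" ([x, y, z] in m, in the coordinates of the camera as it stood for that picture, good to about 4 mm: the middle of the surface that is visible of it).
- bot.trace(label, camera): "mask" (384x512 bool, what is visible of it).
The state is a dict: "time_s": time; "joint_positions": joint angles; "qvel": joint speeds; "tau": joint torques, N m; "position": TCP position; "tcp_rot": TCP orientation; "force": force on the tool from outside, world axes, zero at the start; "moment": the same for the moment, N m; "opening": opening from 0.0 (shut) to 1.0 (fully open); "grasp_force": force on a finger pad.
Only numpy, scipy, OpenCV 4.12 (cv2) and the standard library are available. Lean on these libraries where they do the work, as an engineer would, in place of code of your own. Each camera call takes 0.05 s, during which the arm holds its last target. There are 200 camera calls.

## Working session

There is one attempt and no reset: what is moved stays moved. The work goes in short steps, Python scripts to look and compute and a tool call to move; the robot and the scene stay as the last step left them, time stands still between calls to the robot, and variables do not carry over. Pictures are saved under pics/ and viewed, at most 10 in all, crops included, and the job is handed in when it is done.

Besides the shell and the picture viewer there is one more tool, called after "Call:" as name(argument=value, ...) on one line, values as JSON. move_arm: Moves the arm, as the interface text tells. Its arguments: {"type":"object","properties":{"increments":{"type":"array"}},"required":["increments"]}

```bash
mkdir -p pics; ls; cat > h.py <<'E'
import numpy as np, cv2
from rig import bot
def w_from_cam(n,st=None):
    m=bot.camera_model(n)
    if 'rvec' in m:
        R=cv2.Rodrigues(np.array(m['rvec'],float))[0]; t=np.array(m['tvec'],float).ravel()
        T=np.eye(4);T[:3,:3]=R.T;T[:3,3]=-R.T@t
    else:
        st=st or bot.read_state(); T=np.eye(4);T[:3,:3]=st['tcp_rot'];T[:3,3]=st['position']; T=T@np.array(m['tool_from_camera'])
    return T,np.array(m['intrinsics'])
def cloud(n,d,st=None):
    T,K=w_from_cam(n,st); v,u=np.mgrid[:d.shape[0],:d.shape[1]]
    P=np.stack([(u-K[0,2])*d/K[0,0],(v-K[1,2])*d/K[1,1],d],-1)
    return P@T[:3,:3].T+T[:3,3]
E
python3 - <<'E'
from h import *
for n in ('top','scene'):
    p,d=bot.capture(n); cv2.imwrite(f'pics/{n}0.png',p[...,::-1]); np.save(n+'0.npy',d)
    T,K=w_from_cam(n); print(n,T.round(3).tolist())
    for l in ('stand','bush','swing_arm','lens_ring','eraser','vial','marker','folding_loupe'):
        for r in bot.spot_in(l,n)[:4]:
            a=np.array(r['at']); px=K@a; print(l,round(r['conf'],2),(px[:2]/px[2]).round(),(T[:3,:3]@a+T[:3,3]).round(3))
E
```

```text
pics
top [[-0.016, -0.995, 0.094, 0.448], [-1.0, 0.016, -0.0, -0.187], [-0.001, -0.094, -0.996, 0.89], [0.0, 0.0, 0.0, 1.0]]
stand 0.7 [236. 149.] [ 0.614 -0.13   0.016]
stand 0.47 [247. 224.] [ 0.442 -0.154  0.028]
bush 0.79 [372. 184.] [ 0.525 -0.436  0.023]
bush 0.62 [307. 165.] [ 0.571 -0.292  0.027]
bush 0.59 [330. 194.] [ 0.504 -0.34   0.03 ]
swing_arm 0.88 [248. 222.] [ 0.445 -0.156  0.026]
lens_ring 0.82 [247. 221.] [ 0.448 -0.155  0.032]
eraser 0.69 [331. 253.] [ 0.372 -0.343  0.008]
vial 0.52 [155. 173.] [0.556 0.048 0.049]
marker 0.72 [353. 130.] [ 0.653 -0.4    0.014]
folding_loupe 0.55 [318. 111.] [ 0.699 -0.32   0.014]
scene [[-0.893, -0.227, 0.388, 0.199], [-0.449, 0.496, -0.744, 0.446], [-0.023, -0.838, -0.545, 0.516], [0.0, 0.0, 0.0, 1.0]]
stand 0.93 [207. 219.] [ 0.609 -0.105  0.011]
bush 0.76 [256. 182.] [ 0.567 -0.282  0.027]
bush 0.71 [290. 163.] [ 0.527 -0.423  0.023]
bush 0.44 [286. 179.] [ 0.501 -0.33   0.025]
swing_arm 0.56 [270. 234.] [ 0.442 -0.096  0.031]
lens_ring 0.73 [272. 233.] [ 0.44  -0.099  0.034]
eraser 0.58 [337. 193.] [ 0.365 -0.339  0.013]
marker 0.64 [336. 194.] [ 0.365 -0.336  0.012]
marker 0.53 [246. 162.] [ 0.652 -0.389  0.018]
folding_loupe 0.44 [222. 168.] [ 0.694 -0.319  0.021]
```

```bash
python3 - <<'E'
import cv2
i=cv2.imread('pics/top0.png')[80:290,110:410]; cv2.imwrite('pics/topc.png',cv2.resize(i,(800,560),interpolation=cv2.INTER_CUBIC))
E
```

```text
(no output)
```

View pics/topc.png

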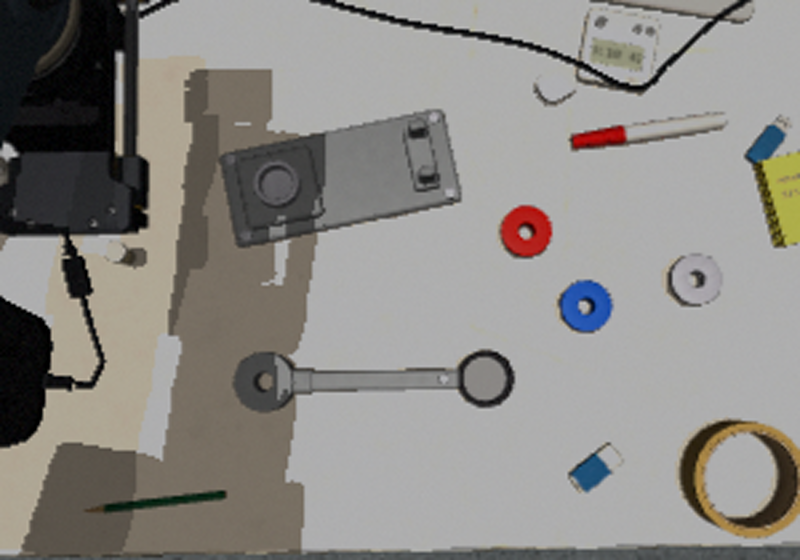

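View pics/scene0.png

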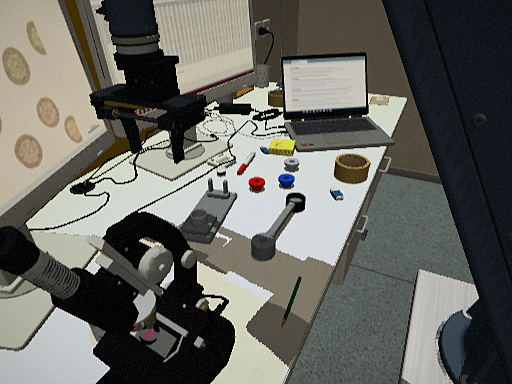

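The steel-grey bush is at top crop (694,279), about (0.525,-0.436). The red and blue ones are look-alikes. The stand's socket is at crop (277,183) and its fork at (425,155). The arm's boss is at crop (265,380) and its lens ring at (486,378). The microscope is left of the socket.

```bash
python3 - <<'E'
from h import *
d=np.load('top0.npy'); C=cloud('top',d); V,U=np.mgrid[:384,:512]
def sel(u0,u1,v0,v1,z0,z1):
    m=(U>=u0)&(U<u1)&(V>=v0)&(V<v1)&(C[...,2]>z0)&(C[...,2]<z1)&(d>0); return C[m]
def rep(n,P):
    (c,r)=cv2.minEnclosingCircle(P[:,:2].astype(np.float32)); print(n,len(P),P.mean(0).round(4),np.median(P[:,2]).round(4),'circ',np.round(c,4),round(r,4),'rect',cv2.minAreaRect(P[:,:2].astype(np.float32)))
rep('collar',sel(195,235,130,170,.038,.05))
rep('step',sel(190,240,125,175,.018,.03))
rep('prongs',sel(255,285,115,160,.045,.07))
rep('base',sel(180,295,110,180,.007,.017))
rep('boss',sel(190,222,205,240,.031,.045))
rep('beam',sel(226,276,210,235,.02,.04))
rep('lens',sel(280,310,205,240,.015,.045))
rep('bush',sel(355,385,170,200,.015,.04))
rep('desk',sel(300,340,210,240,-.02,.02))
rep('micro',sel(110,175,60,170,.08,.5))
P=sel(110,180,60,200,.08,.6);print('micro min y by x', [(x,P[(abs(P[:,0]-x)<.02)][:,1].min().round(3) if (abs(P[:,0]-x)<.02).any() else None) for x in (.5,.54,.58,.62,.66,.7)], P[:,2].max())
s=bot.read_state(); print(np.round(s['tcp_rot'],3).tolist(),s['time_s'],np.round(s['force'],2))
print(bot.camera_model('wrist')['tool_from_camera'])
E
```

```text
collar 114 [ 0.6105 -0.0801  0.0432] 0.0433 circ [ 0.6105 -0.0804] 0.0193 rect ((0.6107220649719238, -0.08020465075969696), (0.035937465727329254, 0.036969173699617386), 87.6904067993164)
step 623 [ 0.6092 -0.0809  0.0238] 0.0237 circ [ 0.6083 -0.0795] 0.0446 rect ((0.6093989014625549, -0.08017127215862274), (0.06391730159521103, 0.06562282145023346), 10.864168167114258)
prongs 58 [ 0.6336 -0.2022  0.0571] 0.0585 circ [ 0.6343 -0.202 ] 0.0244 rect ((0.6343551874160767, -0.2021651566028595), (0.04826730489730835, 0.012221505865454674), 11.681260108947754)
base 2020 [ 0.6211 -0.1435  0.0115] 0.0114 circ [ 0.6216 -0.1315] 0.1064 rect ((0.6206848621368408, -0.13183557987213135), (0.084090955555439, 0.19947029650211334), 10.930997848510742)
boss 362 [ 0.4451 -0.0687  0.0356] 0.0357 circ [ 0.4459 -0.0686] 0.026 rect ((0.444929838180542, -0.06795914471149445), (0.047266148030757904, 0.04843495041131973), 45.81333541870117)
beam 356 [ 0.4448 -0.1601  0.0295] 0.0294 circ [ 0.4439 -0.1611] 0.0553 rect ((0.4438985288143158, -0.16109120845794678), (0.10943888127803802, 0.015578526072204113), 89.
[... 604 characters left out ...]
163  0.3508] 0.3343 circ [ 0.6166 -0.0018] 0.0944 rect ((0.6128392815589905, -0.015760108828544617), (0.08338690549135208, 0.18722432851791382), 75.02391052246094)
micro min y by x [(0.5, None), (0.54, np.float64(-0.045)), (0.58, np.float64(-0.058)), (0.62, np.float64(-0.06)), (0.66, np.float64(-0.038)), (0.7, np.float64(-0.038))] 0.5560299882803865
[[-0.0, 1.0, 0.0], [1.0, 0.0, -0.0], [-0.0, 0.0, -1.0]] 0.9 [ 0.13  0.92 -0.38]
[[-9.68395569e-04 -9.63544861e-01 -2.67545066e-01  7.39366211e-02]
 [ 9.99999497e-01 -1.00294672e-03 -7.51619118e-06  5.76598256e-04]
 [-2.61091260e-04 -2.67544939e-01  9.63545348e-01 -1.62111453e-01]
 [ 0.00000000e+00  0.00000000e+00  0.00000000e+00  1.00000000e+00]]
```

Call:
move_arm(increments=[{"xyz": [-36,-8,7],"roll": 0,"grip": 100},{"xyz": [-36,-8,7],"roll": 0,"grip": 100},{"xyz": [-36,-8,7],"roll": 0,"grip": 100},{"xyz": [-36,-8,7],"roll": 0,"grip": 100},{"xyz": [-36,-8,7],"roll": 0,"grip": 100}])

```text
time_s: 1.32
position: [0.5846, -0.1814, 0.1874]
tcp_rot: [[-0.001, 1.0, 0.0], [1.0, 0.001, -0.0], [-0.0, 0.0, -1.0]]
force: [-0.2, 0.3, 0.2]
opening: 1.001
grasp_force: 0.0
```

Call:
move_arm(increments=[{"xyz": [-36,-8,9],"roll": 0,"grip": 100},{"xyz": [-36,-8,9],"roll": 0,"grip": 100},{"xyz": [-36,-8,9],"roll": 0,"grip": 100},{"xyz": [-36,-8,9],"roll": 0,"grip": 100},{"xyz": [-36,-8,9],"roll": 0,"grip": 100}])

```text
time_s: 1.73
position: [0.5444, -0.3618, 0.1422]
tcp_rot: [[0.0, 1.0, 0.0], [1.0, -0.0, -0.0], [-0.0, 0.0, -1.0]]
force: [0.8, -0.9, 0.4]
opening: 1.002
grasp_force: 0.0
```

Call:
move_arm(increments=[{"xyz": [-36,-10,10],"roll": 0,"grip": 100},{"xyz": [-36,-10,10],"roll": 0,"grip": 100},{"xyz": [0,0,0],"roll": 0,"grip": 100},{"xyz": [0,0,0],"roll": 0,"grip": 100}])

```text
time_s: 2.07
position: [0.5236, -0.434, 0.1215]
tcp_rot: [[0.004, 1.0, -0.001], [1.0, -0.004, 0.001], [0.001, -0.001, -1.0]]
force: [-0.4, 0.8, -0.3]
opening: 0.998
grasp_force: 0.0
```

```bash
python3 - <<'E'
from h import *
s=bot.read_state(); p,d=bot.capture('wrist'); cv2.imwrite('pics/w1.png',p[...,::-1]); C=cloud('wrist',d,s)
print(s['time_s'],np.round(s['position'],4),np.round(s['tcp_rot'],3).tolist())
m=(abs(C[...,2]-.026)<.006)&(np.hypot(C[...,0]-.525,C[...,1]+.433)<.035)&(d>0)
P=C[m]; print(len(P),P.mean(0),cv2.minEnclosingCircle(P[:,:2].astype(np.float32)),np.median(P[:,2]))
q=C[(np.hypot(C[...,0]-.525,C[...,1]+.433)<.07)&(abs(C[...,2])<.008)&(d>0)]; print('desk',np.median(q[:,2]))
E
```

```text
2.0667 [ 0.5236 -0.434   0.1215] [[0.004, 1.0, -0.001], [1.0, -0.004, 0.001], [0.001, -0.001, -1.0]]
1783 [ 0.52720802 -0.43181784  0.02563446] ((0.5273354649543762, -0.4325296878814697), 0.021955382078886032) 0.025768252759114763
desk -0.000122335780256555
```

View pics/w1.png

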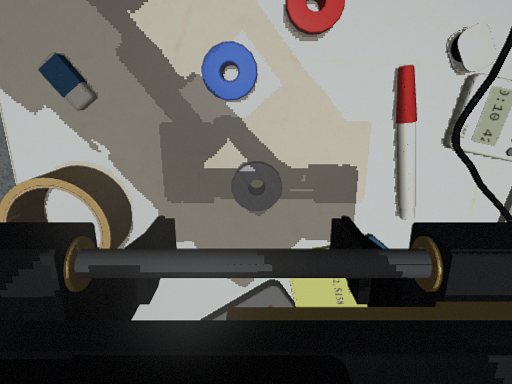

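Call:
move_arm(increments=[{"xyz": [1,2,30],"roll": 0,"grip": 100},{"xyz": [0,0,35],"roll": 0,"grip": 100},{"xyz": [0,0,35],"roll": 0,"grip": 100},{"xyz": [0,0,18],"roll": 0,"grip": 100},{"xyz": [0,0,0],"roll": 0,"grip": 100}])

```text
time_s: 2.53
position: [0.5272, -0.428, 0.0025]
tcp_rot: [[-0.002, 1.0, -0.002], [1.0, 0.002, 0.003], [0.003, -0.002, -1.0]]
force: [0.2, 0.2, 0.2]
opening: 1.002
grasp_force: 0.0
```

Call:
move_arm(increments=[{"xyz": [0,0,0],"roll": 0,"grip": 0},{"xyz": [0,0,0],"roll": 0,"grip": 0},{"xyz": [0,0,0],"roll": 0,"grip": 0},{"xyz": [0,0,0],"roll": 0,"grip": 0},{"xyz": [0,0,0],"roll": 0,"grip": 0}])

```text
time_s: 2.95
position: [0.5274, -0.4309, 0.0053]
tcp_rot: [[-0.0, 1.0, 0.001], [1.0, 0.0, -0.001], [-0.001, 0.001, -1.0]]
force: [0.5, 0.9, -0.1]
opening: 0.706
grasp_force: 0.0
```

Call:
move_arm(increments=[{"xyz": [0,0,0],"roll": 0,"grip": 0},{"xyz": [0,0,0],"roll": 0,"grip": 0},{"xyz": [0,0,0],"roll": 0,"grip": 0}])

```text
time_s: 3.2
position: [0.5269, -0.4311, 0.0047]
tcp_rot: [[0.0, 1.0, 0.0], [1.0, -0.0, -0.0], [-0.0, 0.0, -1.0]]
force: [-0.1, 0.4, 0.3]
opening: 0.493
grasp_force: 30.1
```

Call:
move_arm(increments=[{"xyz": [0,0,-20],"roll": 0,"grip": 0},{"xyz": [0,0,-35],"roll": 0,"grip": 0},{"xyz": [0,0,-35],"roll": 0,"grip": 0},{"xyz": [25,8,0],"roll": 0,"grip": 0},{"xyz": [35,10,0],"roll": 0,"grip": 0}])

```text
time_s: 3.62
position: [0.5465, -0.3758, 0.0979]
tcp_rot: [[0.005, 1.0, 0.007], [1.0, -0.005, -0.007], [-0.007, 0.007, -1.0]]
force: [-0.4, 1.0, -0.7]
opening: 0.486
grasp_force: 30.0
```

Call:
move_arm(increments=[{"xyz": [35,10,0],"roll": 0,"grip": 0},{"xyz": [35,10,0],"roll": 0,"grip": 0},{"xyz": [35,10,0],"roll": 0,"grip": 0},{"xyz": [35,10,0],"roll": 0,"grip": 0},{"xyz": [35,10,0],"roll": 0,"grip": 0}])

```text
time_s: 4.03
position: [0.5949, -0.1943, 0.0944]
tcp_rot: [[0.001, 1.0, -0.001], [1.0, -0.001, 0.0], [0.0, -0.001, -1.0]]
force: [0.4, 0.3, -0.9]
opening: 0.487
grasp_force: 30.0
```

Call:
move_arm(increments=[{"xyz": [35,10,0],"roll": 0,"grip": 0},{"xyz": [16,5,0],"roll": 0,"grip": 0},{"xyz": [0,0,0],"roll": 0,"grip": 0},{"xyz": [0,0,0],"roll": 0,"grip": 0},{"xyz": [0,0,0],"roll": 0,"grip": 0}])

```text
time_s: 4.45
position: [0.6099, -0.1458, 0.0944]
tcp_rot: [[0.0, 1.0, -0.0], [1.0, -0.0, -0.001], [-0.001, -0.0, -1.0]]
force: [0.0, -0.5, -1.8]
opening: 0.486
grasp_force: 30.0
```

```bash
cat > sock.py <<'E'
from h import *
s=bot.read_state(); p,d=bot.capture('wrist'); cv2.imwrite('pics/w2.png',p[...,::-1]); C=cloud('wrist',d,s)
print(s['time_s'],np.round(s['position'],4),np.round(s['tcp_rot'],3).tolist(),np.round(s['force'],1))
m=(abs(C[...,2]-.044)<.004)&(np.hypot(C[...,0]-.611,C[...,1]+.080)<.03)&(d>0)
P=C[m]; print(len(P),P.mean(0),cv2.minEnclosingCircle(P[:,:2].astype(np.float32)),np.median(P[:,2]))
T,K=w_from_cam('wrist',s)
def proj(w):
    q=K@(np.linalg.inv(T)@np.append(w,1))[:3]; return q[:2]/q[2]
print('socket px',proj([.611,-.08,.044]))
# in-hand bush top, in tool frame
Q=(C-s['position'])@np.array(s['tcp_rot'])
m2=(d>0)&(np.hypot(Q[...,0],Q[...,1])<.03)&(Q[...,2]>-.022)&(Q[...,2]<-.010)
if m2.sum()>20:
    B=Q[m2]; print('bush in tool',len(B),B.mean(0),B.min(0),B.max(0))
E
python3 sock.py
```

```text
4.45 [ 0.6099 -0.1458  0.0944] [[0.0, 1.0, -0.0], [1.0, -0.0, -0.001], [-0.001, -0.0, -1.0]] [ 0.  -0.5 -1.8]
1233 [ 0.61266494 -0.0786264   0.04359193] ((0.612593948841095, -0.07909518480300903), 0.019578248262405396) 0.04369329001929456
socket px [253.50480235 111.53627818]
bush in tool 3332 [ 0.00487693  0.0003248  -0.02001473] [-0.0241061  -0.02758041 -0.02199891] [ 0.01998651  0.02751274 -0.01000293]
```

View pics/w2.png

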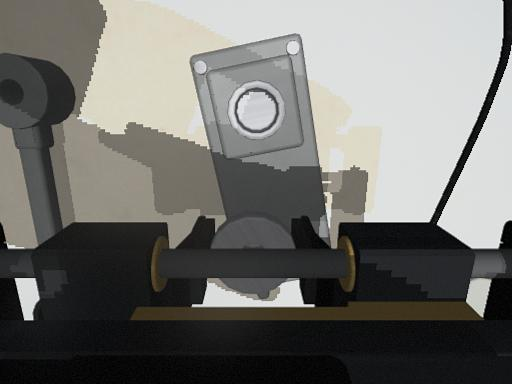

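Call:
move_arm(increments=[{"xyz": [30,1,0],"roll": 0,"grip": 0},{"xyz": [30,1,0],"roll": 0,"grip": 0},{"xyz": [8,1,20],"roll": 0,"grip": 0},{"xyz": [0,0,20],"roll": 0,"grip": 0},{"xyz": [0,0,0],"roll": 0,"grip": 0}])

```text
time_s: 4.92
position: [0.6102, -0.0771, 0.0514]
tcp_rot: [[0.001, 1.0, -0.007], [1.0, -0.001, 0.002], [0.002, -0.007, -1.0]]
force: [-0.8, 0.3, -1.2]
opening: 0.484
grasp_force: 30.0
```

Call:
move_arm(increments=[{"xyz": [0,0,0],"roll": 0,"grip": 0},{"xyz": [0,0,0],"roll": 0,"grip": 0}])

```text
time_s: 5.08
position: [0.6135, -0.0786, 0.0551]
tcp_rot: [[0.002, 1.0, 0.001], [1.0, -0.002, -0.0], [-0.0, 0.001, -1.0]]
force: [-0.2, -0.4, -1.0]
opening: 0.488
grasp_force: 30.0
```

```bash
python3 - <<'E'
from h import *
s=bot.read_state()
for i in range(2): print(np.round(s['position'],4)); bot.capture('top'); s=bot.read_state()
E
python3 sock.py
```

```text
[ 0.6135 -0.0786  0.0551]
[ 0.6138 -0.0786  0.0556]
5.1833 [ 0.6139 -0.0784  0.0558] [[0.002, 1.0, 0.002], [1.0, -0.002, -0.001], [-0.001, 0.002, -1.0]] [ 0.  -0.1 -0.5]
625 [ 0.61127281 -0.06578286  0.04340916] ((0.6122703552246094, -0.07537159323692322), 0.018910512328147888) 0.04360921395716427
socket px [246.86353931 229.51657876]
bush in tool 3347 [ 0.00492766  0.00032349 -0.02000636] [-0.0235351  -0.0275035  -0.02199896] [ 0.02008393  0.02743512 -0.01003988]
```

Call:
move_arm(increments=[{"xyz": [1,-1,4],"roll": 0,"grip": 0},{"xyz": [0,0,4],"roll": 0,"grip": 0},{"xyz": [0,0,4],"roll": 0,"grip": 0},{"xyz": [0,0,0],"roll": 0,"grip": 0},{"xyz": [0,0,0],"roll": 0,"grip": 0}])

```text
time_s: 5.65
position: [0.6121, -0.0764, 0.0422]
tcp_rot: [[-0.0, 1.0, 0.0], [1.0, 0.0, -0.001], [-0.001, 0.0, -1.0]]
force: [0.5, -2.6, -1.8]
opening: 0.485
grasp_force: 30.1
```

Call:
move_arm(increments=[{"xyz": [-1,0,3],"roll": 0,"grip": 0},{"xyz": [0,0,3],"roll": 0,"grip": 0},{"xyz": [0,0,3],"roll": 0,"grip": 0},{"xyz": [0,0,1],"roll": 0,"grip": 0},{"xyz": [0,0,0],"roll": 0,"grip": 0}])

```text
time_s: 6.07
position: [0.6121, -0.0769, 0.0327]
tcp_rot: [[-0.0, 1.0, 0.0], [1.0, 0.0, -0.0], [-0.0, 0.0, -1.0]]
force: [-0.4, -1.0, 2.4]
opening: 0.487
grasp_force: 30.2
```

Call:
move_arm(increments=[{"xyz": [0,0,1],"roll": 0,"grip": 0},{"xyz": [0,0,0],"roll": 0,"grip": 0},{"xyz": [0,0,0],"roll": 0,"grip": 100},{"xyz": [0,0,0],"roll": 0,"grip": 100},{"xyz": [0,0,0],"roll": 0,"grip": 100}])

```text
time_s: 6.48
position: [0.6117, -0.0766, 0.0313]
tcp_rot: [[0.0, 1.0, -0.001], [1.0, -0.0, 0.001], [0.001, -0.001, -1.0]]
force: [-0.5, 0.2, 1.2]
opening: 0.634
grasp_force: 0.0
```

Call:
move_arm(increments=[{"xyz": [0,0,0],"roll": 0,"grip": 100},{"xyz": [0,0,0],"roll": 0,"grip": 100},{"xyz": [0,0,-20],"roll": 0,"grip": 100},{"xyz": [0,0,-35],"roll": 0,"grip": 100},{"xyz": [0,0,-35],"roll": 0,"grip": 100}])

```text
time_s: 6.9
position: [0.6105, -0.0765, 0.1207]
tcp_rot: [[0.0, 1.0, -0.005], [1.0, -0.0, 0.002], [0.002, -0.005, -1.0]]
force: [1.3, -0.2, 0.6]
opening: 0.967
grasp_force: 0.0
```

Call:
move_arm(increments=[{"xyz": [-20,-30,0],"roll": 0,"grip": 100},{"xyz": [-20,-30,0],"roll": 0,"grip": 100},{"xyz": [-10,-30,0],"roll": 0,"grip": 100},{"xyz": [0,0,0],"roll": 0,"grip": 100},{"xyz": [0,0,0],"roll": 0,"grip": 100}])

```text
time_s: 7.32
position: [0.5203, -0.1272, 0.1215]
tcp_rot: [[0.002, 1.0, -0.002], [1.0, -0.002, 0.001], [0.001, -0.002, -1.0]]
force: [0.6, 0.1, -1.0]
opening: 1.006
grasp_force: 0.0
```

```bash
python3 - <<'E'
from h import *
s=bot.read_state(); p,d=bot.capture('wrist'); cv2.imwrite('pics/w3.png',p[...,::-1]); C=cloud('wrist',d,s)
print(s['time_s'],np.round(s['position'],4),np.round(s['tcp_rot'],3).tolist(),np.round(s['force'],1))
def f(c,r,z0,z1,n):
    m=(C[...,2]>z0)&(C[...,2]<z1)&(np.hypot(C[...,0]-c[0],C[...,1]-c[1])<r)&(d>0)
    P=C[m]
    if len(P)>10: print(n,len(P),P.mean(0).round(4),cv2.minEnclosingCircle(P[:,:2].astype(np.float32)),'zmed',np.median(P[:,2]),np.percentile(P[:,2],[5,95]),cv2.minAreaRect(P[:,:2].astype(np.float32)), 'plane',np.linalg.lstsq(np.c_[P[:,:2]-P[:,:2].mean(0),np.ones(len(P))],P[:,2],rcond=None)[0].round(3))
f((.6126,-.0785),.03,.048,.062,'bush top')
f((.4455,-.0687),.03,.033,.04,'boss')
f((.4455,-.125),.025,.026,.034,'beam')
E
```

```text
7.3167 [ 0.5203 -0.1272  0.1215] [[0.002, 1.0, -0.002], [1.0, -0.002, 0.001], [0.001, -0.002, -1.0]] [ 0.6  0.1 -1. ]
bush top 2628 [ 0.6113 -0.0782  0.0536] ((0.6122311949729919, -0.0785336047410965), 0.022237667813897133) zmed 0.05378559123397986 [0.05158126 0.05502355] ((0.6120672821998596, -0.07882364839315414), (0.043493468314409256, 0.04234911501407623), 1.7220749855041504) plane [ 0.016 -0.004  0.054]
boss 2906 [ 0.4471 -0.0664  0.0358] ((0.4464584290981293, -0.06686357408761978), 0.025111520662903786) zmed 0.03579812477515462 [0.03446679 0.03692482] ((0.4468694031238556, -0.06711532175540924), (0.049010876566171646, 0.04900537058711052), 84.44849395751953) plane [-0.005  0.002  0.036]
beam 1081 [ 0.4471 -0.124   0.0297] ((0.4454028606414795, -0.1250157505273819), 0.025052616372704506) zmed 0.0297803336066515 [0.02785438 0.03108874] ((0.44654741883277893, -0.12505130469799042), (0.04968144744634628, 0.0184553824365139), 88.82306671142578) plane [-0.046  0.012  0.03 ]
```

View pics/w3.png

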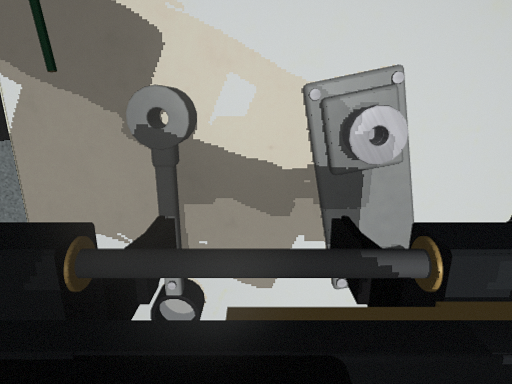

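Call:
move_arm(increments=[{"xyz": [0,-37,0],"roll": 0,"grip": 100},{"xyz": [0,-37,0],"roll": 0,"grip": 100},{"xyz": [0,0,30],"roll": 0,"grip": 100},{"xyz": [0,0,30],"roll": 0,"grip": 100},{"xyz": [0,0,0],"roll": 0,"grip": 100}])

```text
time_s: 7.78
position: [0.4467, -0.1258, 0.0579]
tcp_rot: [[-0.0, 1.0, -0.006], [1.0, 0.0, 0.004], [0.004, -0.006, -1.0]]
force: [-0.6, -0.1, 0.6]
opening: 1.0
grasp_force: 0.0
```

Call:
move_arm(increments=[{"xyz": [0,0,0],"roll": 0,"grip": 100},{"xyz": [0,0,0],"roll": 0,"grip": 100}])

```text
time_s: 7.95
position: [0.4496, -0.1272, 0.0621]
tcp_rot: [[-0.001, 1.0, 0.002], [1.0, 0.001, -0.001], [-0.001, 0.002, -1.0]]
force: [0.5, -0.2, 0.4]
opening: 0.999
grasp_force: 0.0
```

Call:
move_arm(increments=[{"xyz": [0,-2,25],"roll": 0,"grip": 100},{"xyz": [0,0,25],"roll": 0,"grip": 100},{"xyz": [0,0,7],"roll": 0,"grip": 100},{"xyz": [0,0,0],"roll": 0,"grip": 100},{"xyz": [0,0,0],"roll": 0,"grip": 0}])

```text
time_s: 8.37
position: [0.4469, -0.1272, 0.0054]
tcp_rot: [[-0.0, 1.0, 0.001], [1.0, 0.0, -0.001], [-0.001, 0.001, -1.0]]
force: [0.4, -0.0, 0.9]
opening: 0.971
grasp_force: 0.0
```

Call:
move_arm(increments=[{"xyz": [0,0,0],"roll": 0,"grip": 0},{"xyz": [0,0,0],"roll": 0,"grip": 0},{"xyz": [0,0,0],"roll": 0,"grip": 0},{"xyz": [0,0,0],"roll": 0,"grip": 0},{"xyz": [0,0,0],"roll": 0,"grip": 0}])

```text
time_s: 8.78
position: [0.4462, -0.1271, 0.005]
tcp_rot: [[0.0, 1.0, 0.001], [1.0, -0.0, -0.0], [-0.0, 0.001, -1.0]]
force: [-0.3, 0.3, 0.1]
opening: 0.633
grasp_force: 0.0
```

Call:
move_arm(increments=[{"xyz": [0,0,0],"roll": 0,"grip": 0},{"xyz": [0,0,0],"roll": 0,"grip": 0},{"xyz": [0,0,0],"roll": 0,"grip": 0},{"xyz": [0,0,0],"roll": 0,"grip": 0},{"xyz": [0,0,0],"roll": 0,"grip": 0}])

```text
time_s: 9.2
position: [0.4459, -0.127, 0.0045]
tcp_rot: [[-0.0, 1.0, -0.0], [1.0, 0.0, 0.0], [0.0, -0.0, -1.0]]
force: [-0.2, -0.3, 0.1]
opening: 0.248
grasp_force: 0.0
```

Call:
move_arm(increments=[{"xyz": [0,0,0],"roll": 0,"grip": 0},{"xyz": [0,0,0],"roll": 0,"grip": 0},{"xyz": [0,0,0],"roll": 0,"grip": 0}])

```text
time_s: 9.45
position: [0.446, -0.127, 0.0045]
tcp_rot: [[0.0, 1.0, -0.0], [1.0, -0.0, 0.0], [0.0, -0.0, -1.0]]
force: [1.0, 0.2, -1.3]
opening: 0.18
grasp_force: 30.0
```

Gripped (16 mm). A gentle lift to check the balance comes next.

Call:
move_arm(increments=[{"xyz": [0,0,-8],"roll": 0,"grip": 0},{"xyz": [0,0,-15],"roll": 0,"grip": 0},{"xyz": [0,0,-20],"roll": 0,"grip": 0},{"xyz": [0,0,-10],"roll": 0,"grip": 0},{"xyz": [0,0,0],"roll": 0,"grip": 0}])

```text
time_s: 9.87
position: [0.4468, -0.1274, 0.0595]
tcp_rot: [[-0.0, 1.0, 0.003], [1.0, 0.0, -0.002], [-0.002, 0.003, -1.0]]
force: [-0.5, -0.1, -2.5]
opening: 0.18
grasp_force: 30.0
```

Call:
move_arm(increments=[{"xyz": [0,0,0],"roll": 0,"grip": 0},{"xyz": [0,0,0],"roll": 0,"grip": 0}])

```text
time_s: 10.03
position: [0.4455, -0.1267, 0.0572]
tcp_rot: [[0.0, 1.0, -0.001], [1.0, -0.0, 0.001], [0.001, -0.001, -1.0]]
force: [0.5, -0.1, -3.2]
opening: 0.181
grasp_force: 30.0
```

```bash
cat > armq.py <<'E'
from h import *
from scipy.spatial import cKDTree
s=bot.read_state(); p,d=bot.capture('wrist'); C=cloud('wrist',d,s); bot.trace
print(s['time_s'],np.round(s['position'],4),np.round(s['tcp_rot'],3).tolist(),np.round(s['force'],1),np.round(s['moment'],2),s['opening'],s['grasp_force'])
Q=(C-s['position'])@np.array(s['tcp_rot'])
def f(x0,x1,z0,z1,n,w=.03):
    m=(d>0)&(Q[...,0]>x0)&(Q[...,0]<x1)&(abs(Q[...,1])<w)&(Q[...,2]>z0)&(Q[...,2]<z1)
    P=Q[m]
    if len(P)<10: print(n,len(P)); return
    print(n,len(P),'tool',P.mean(0).round(4),'min',P.min(0).round(4),'max',P.max(0).round(4),'circ',np.round(cv2.minEnclosingCircle(P[:,:2].astype(np.float32))[0],4),'slope xz yz',np.linalg.lstsq(np.c_[P[:,:2]-P[:,:2].mean(0),np.ones(len(P))],P[:,2],rcond=None)[0].round(3), C[m].mean(0).round(4))
f(.03,.09,-.045,-.022,'boss')
f(.012,.032,-.036,-.016,'beam',.012)
f(-.16,-.095,-.06,.01,'lens')
E
python3 armq.py
```

```text
10.0333 [ 0.4455 -0.1267  0.0572] [[0.0, 1.0, -0.001], [1.0, -0.0, 0.001], [0.001, -0.001, -1.0]] [ 0.5 -0.1 -3.2] [-0.01  0.02 -0.01] 0.18113088036557087 29.998869728296995
boss 10422 tool [ 0.0597  0.0005 -0.0311] min [ 0.03   -0.0241 -0.0339] max [ 0.0846  0.0251 -0.0221] circ [0.0565 0.0006] slope xz yz [-0.032 -0.001 -0.031] [ 0.446  -0.067   0.0883]
beam 1509 tool [ 0.0227  0.0004 -0.0257] min [ 0.012  -0.0095 -0.0281] max [ 0.032   0.0102 -0.0214] circ [0.0227 0.    ] slope xz yz [-0.076  0.001 -0.026] [ 0.4459 -0.104   0.0829]
lens 0
```

Call:
move_arm(increments=[{"xyz": [0,0,-20],"roll": 0,"grip": 0},{"xyz": [0,0,-30],"roll": 0,"grip": 0},{"xyz": [0,10,-20],"roll": 0,"grip": 0},{"xyz": [-2,20,0],"roll": 0,"grip": 0},{"xyz": [-2,25,0],"roll": 0,"grip": 0}])

```text
time_s: 10.5
position: [0.4999, -0.1305, 0.1279]
tcp_rot: [[0.001, 1.0, -0.002], [1.0, -0.001, 0.001], [0.001, -0.002, -1.0]]
force: [0.4, -0.5, -3.1]
opening: 0.181
grasp_force: 30.0
```

Call:
move_arm(increments=[{"xyz": [-2,30,0],"roll": 0,"grip": 0},{"xyz": [-2,30,0],"roll": 0,"grip": 0},{"xyz": [-2,28,0],"roll": 0,"grip": 0},{"xyz": [-1,22,0],"roll": 0,"grip": 0},{"xyz": [0,13,0],"roll": 0,"grip": 0}])

```text
time_s: 10.92
position: [0.6262, -0.1381, 0.1259]
tcp_rot: [[-0.0, 1.0, 0.0], [1.0, 0.0, 0.0], [0.0, 0.0, -1.0]]
force: [1.0, -0.4, -4.0]
opening: 0.178
grasp_force: 30.0
```

Call:
move_arm(increments=[{"xyz": [0,0,0],"roll": -0.05,"grip": 0},{"xyz": [0,0,0],"roll": -0.05,"grip": 0},{"xyz": [0,0,0],"roll": -0.05,"grip": 0},{"xyz": [0,0,0],"roll": -0.05,"grip": 0},{"xyz": [0,0,0],"roll": 0,"grip": 0}])

```text
time_s: 11.33
position: [0.6226, -0.1374, 0.1255]
tcp_rot: [[-0.2, 0.98, -0.004], [0.98, 0.2, 0.002], [0.002, -0.004, -1.0]]
force: [0.6, 0.6, -3.4]
opening: 0.178
grasp_force: 30.0
```

Call:
move_arm(increments=[{"xyz": [0,0,0],"roll": 0,"grip": 0},{"xyz": [0,0,0],"roll": 0,"grip": 0},{"xyz": [0,0,0],"roll": 0,"grip": 0}])

```text
time_s: 11.58
position: [0.6236, -0.1379, 0.127]
tcp_rot: [[-0.198, 0.98, -0.001], [0.98, 0.198, 0.0], [0.001, -0.001, -1.0]]
force: [0.2, -1.0, -4.0]
opening: 0.18
grasp_force: 30.0
```

```bash
sed -i 's/f(.03,.09,/f(.045,.09,/' armq.py; cat >> armq.py <<'E'
cv2.imwrite('pics/w4.png',p[...,::-1])
p,d=bot.capture('top'); C=cloud('top',d); cv2.imwrite('pics/top4.png',cv2.resize(p[80:270,140:340,::-1],(800,760))[:600])
s=bot.read_state(); z=s['position'][2]
bx=s['position']+np.array(s['tcp_rot'])@[.0597,.0005,0]; lx=s['position']-np.array(s['tcp_rot'])@[.125,0,0]
for n,c in (('boss',bx),('lens',lx)):
    m=(d>0)&(np.hypot(C[...,0]-c[0],C[...,1]-c[1])<.032)&(C[...,2]>z+.008)&(C[...,2]<z+.045); P=C[m]
    print(n,c.round(4),len(P),np.round(cv2.minEnclosingCircle(P[:,:2].astype(np.float32)),4) if 0 else cv2.minEnclosingCircle(P[:,:2].astype(np.float32)),'z',np.percentile(P[:,2],[50,90]).round(4))
E
python3 armq.py
```

```text
11.5833 [ 0.6236 -0.1379  0.127 ] [[-0.198, 0.98, -0.001], [0.98, 0.198, 0.0], [0.001, -0.001, -1.0]] [ 0.2 -1.  -4. ] [ 0.02 -0.03  0.05] 0.18013817483275815 29.998828573152423
boss 8633 tool [ 0.0638  0.0006 -0.0312] min [ 0.045  -0.0239 -0.0335] max [ 0.0845  0.0253 -0.0221] circ [0.0596 0.0006] slope xz yz [-0.003 -0.001 -0.031] [ 0.6116 -0.0752  0.1582]
beam 1516 tool [ 0.0227  0.0006 -0.0256] min [ 0.012  -0.0091 -0.0282] max [ 0.032   0.0102 -0.021 ] circ [0.0226 0.0004] slope xz yz [-0.074  0.008 -0.026] [ 0.6197 -0.1155  0.1526]
lens 0
boss [ 0.6125 -0.0794  0.1273] 65 ((0.6252419948577881, -0.07671870291233063), 0.01234633568674326) z [0.1581 0.1593]
lens [ 0.6486 -0.2605  0.1273] 525 ((0.6475762724876404, -0.2567744851112366), 0.02818947844207287) z [0.1406 0.1528]
```

Call:
move_arm(increments=[{"xyz": [1,0,8],"roll": 0,"grip": 0},{"xyz": [0,0,10],"roll": 0,"grip": 0},{"xyz": [0,0,10],"roll": 0,"grip": 0},{"xyz": [0,0,5],"roll": 0,"grip": 0},{"xyz": [0,0,0],"roll": 0,"grip": 0}])

```text
time_s: 12.1
position: [0.6222, -0.1364, 0.0921]
tcp_rot: [[-0.199, 0.98, -0.004], [0.98, 0.199, 0.002], [0.003, -0.004, -1.0]]
force: [-0.2, 0.3, -2.9]
opening: 0.18
grasp_force: 30.0
```

Call:
move_arm(increments=[{"xyz": [0,0,0],"roll": 0,"grip": 0},{"xyz": [0,0,0],"roll": 0,"grip": 0},{"xyz": [0,0,0],"roll": 0,"grip": 0},{"xyz": [0,0,0],"roll": 0,"grip": 0},{"xyz": [0,0,0],"roll": 0,"grip": 0}])

```text
time_s: 12.52
position: [0.6241, -0.1371, 0.0951]
tcp_rot: [[-0.199, 0.98, 0.001], [0.98, 0.199, -0.0], [-0.001, 0.001, -1.0]]
force: [0.7, 0.7, -3.6]
opening: 0.18
grasp_force: 30.0
```

```bash
python3 armq.py; python3 - <<'E'
from h import *
p,d=bot.capture('scene'); cv2.imwrite('pics/s5.png',cv2.resize(p[110:290,130:370,::-1],(800,600),interpolation=cv2.INTER_CUBIC))
E
```

```text
12.5167 [ 0.6241 -0.1371  0.0951] [[-0.199, 0.98, 0.001], [0.98, 0.199, -0.0], [-0.001, 0.001, -1.0]] [ 0.7  0.7 -3.6] [0.03 0.01 0.01] 0.1795105158830255 29.99884933233261
boss 8638 tool [ 0.0638  0.0007 -0.0312] min [ 0.045  -0.024  -0.0339] max [ 0.0846  0.0254 -0.022 ] circ [0.0597 0.0006] slope xz yz [-0.004 -0.001 -0.031] [ 0.612  -0.0744  0.1262]
beam 1507 tool [ 0.0226  0.0006 -0.0256] min [ 0.012  -0.0091 -0.0281] max [ 0.032   0.0103 -0.0217] circ [0.0224 0.0008] slope xz yz [-0.074  0.002 -0.026] [ 0.6202 -0.1148  0.1207]
lens 0
boss [ 0.6126 -0.0784  0.0949] 13 ((0.6320750117301941, -0.07851176708936691), 0.006627678871154785) z [0.1258 0.1268]
lens [ 0.6488 -0.2596  0.095 ] 476 ((0.6472281217575073, -0.2556096315383911), 0.0277839507907629) z [0.1092 0.1209]
```

View pics/s5.png

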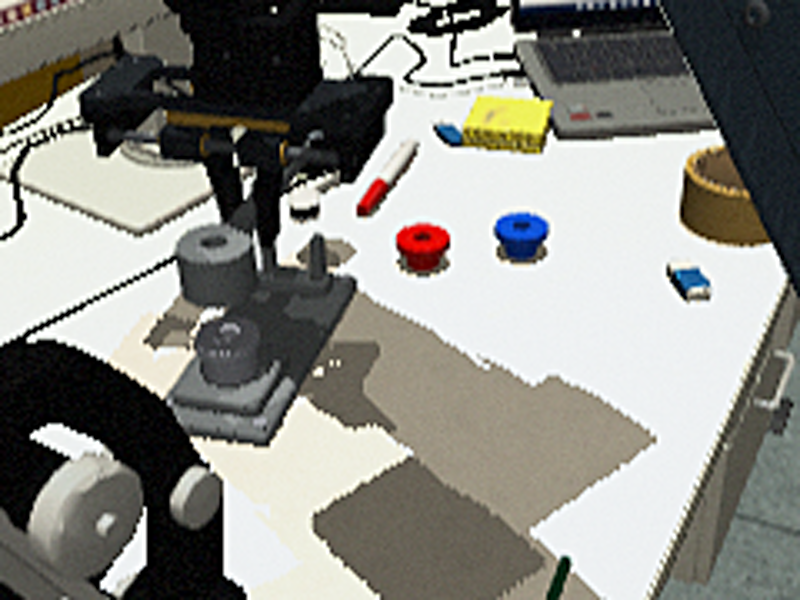

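The bush is seated in the collar at crop (228,345). The boss hangs over it at (215,265), with a gap of about 36 mm, and the arm is level and centred.

```bash
python3 -c "
from rig import bot
print(bot.hand_in())"
```

```text
the job is handed in; nothing more can be done
None
```

The bush is fully seated flange up, and the magnifier arm is held level along the stand with its boss centred about 36 mm above the bush and the lens ring beyond the fork; the job is handed in, but no verdict came back.

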